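# Change the purge flow over to the long vent

### The job

Change the purge flow over to the long vent: press the caps of both short vents fully home, and only then pull the long vent's cap out to its stop. The long vent must stay shut until both short ones are closed. Leave the other things on the table undisturbed.

Things in the scene. Friction and masses are not known exactly. Their poses are not given: they have to be found in the camera images.
- long_vent: fixed purge vent, the long one: bright tube 155 mm long, 33 mm thick, leaning 30 deg from vertical to its own -x (towards the robot), black cap on its end. Origin on the worktop under its black foot (x -55 to +85, y +-38 mm). A post at x +72 carries a deflector plate, 56 mm wide, z 273 to 287, over x -19 to +84: its front edge is 100 mm above and 22 mm behind the home cap's top centre.
- long_vent_cap_top (a point): top centre of that vent's cap; z points out of the tube along the slide, y is level, x back and up. Cap: cylinder 42 mm diameter, 34 mm high below this point; beside it on +y and -y is nothing. On +x an ear runs on a 6 mm guide rod 28.5 mm from the cap's axis, ending 28 mm above the home cap's top. With the cap home this point is at (-41, 0, 173) mm in the vent's frame.
- long_vent_cap (a joint): how far that vent's cap is pulled out along its slide: 0 = fully home, 0.040 m = outer stop. Friction of about 5 N holds it either way; it stays where it is left. Starts home.
- short_vent_a: fixed purge vent, first of two short ones: bright tube 85 mm long, 33 mm thick, leaning 25 deg from vertical to its own -x (towards the robot), black cap on its end. Origin on the worktop under its black foot (x -55 to +85, y +-38 mm). A post at x +72 carries a deflector plate, 56 mm wide, z 216 to 230, over x -17 to +84: its front edge is 100 mm above and 22 mm behind the home cap's top centre.
- short_vent_a_cap_top (a point): top centre of that vent's cap; z points out of the tube along the slide, y is level, x back and up. Cap: cylinder 42 mm diameter, 34 mm high below this point; beside it on +y and -y is nothing. On +x an ear runs on a 6 mm guide rod 28.5 mm from the cap's axis, ending 28 mm above the home cap's top. With the cap home this point is at (-39, 0, 116) mm in the vent's frame.
- short_vent_a_cap (a joint): how far that vent's cap is pulled out along its slide: 0 = fully home, 0.040 m = outer stop. Friction of about 5 N holds it either way; it stays where it is left. Starts 12 to 32 mm out.
- short_vent_b: fixed purge vent, second of two short ones: bright tube 85 mm long, 33 mm thick, leaning 35 deg from vertical to its own -x (towards the robot), black cap on its end. Origin on the worktop under its black foot (x -55 to +85, y +-38 mm). A post at x +72 carries a deflector plate, 56 mm wide, z 208 to 222, over x -19 to +84: its front edge is 100 mm above and 22 mm behind the home cap's top centre.
- short_vent_b_cap_top (a point): top centre of that vent's cap; z points out of the tube along the slide, y is level, x back and up. Cap: cylinder 42 mm diameter, 34 mm high below this point; beside it on +y and -y is nothing. On +x an ear runs on a 6 mm guide rod 28.5 mm from the cap's axis, ending 28 mm above the home cap's top. With the cap home this point is at (-41, 0, 108) mm in the vent's frame.
- short_vent_b_cap (a joint): how far that vent's cap is pulled out along its slide: 0 = fully home, 0.040 m = outer stop. Friction of about 5 N holds it either way; it stays where it is left. Starts 12 to 32 mm out.
- mirror_mount: loose bystander, to be left alone: black mirror mount on a post holder, 46 x 48 x 103 mm; origin at the centre of its underside
- dropper_bottle: loose bystander, to be left alone: brown dropper bottle with white cap, 32 x 32 x 70 mm; origin at the centre of its underside
- beam_block: loose bystander, to be left alone: plain black block, 50 x 35 x 30 mm; origin at the centre of its underside
- lens_tube: loose bystander, to be left alone: black lens tube standing upright, 32 x 32 x 52 mm; origin at the centre of its underside
- iris_mount: loose bystander, to be left alone: black iris on a post holder, 42 x 39 x 119 mm; origin at the centre of its underside
- laser_module: loose bystander, to be left alone: beige cylinder module on a black foot, 30 x 74 x 28 mm; origin at the centre of its underside
- stage_mid (a point): point on the worktop under the fixed black rotation stage (upright dial, 215 mm high), an obstacle that does not move: it fills x -95 to +70 mm and y -60 to +60 mm about this point. A thin fixed rod leaves it at 100 mm height and runs back and left from (+35, +5) to (+235, +355) mm from this point (world axes).
- wall_mid (a point): middle of the top edge of the fixed side wall of the black enclosure on the left, an obstacle that does not move: the wall faces right, is 170 mm high and runs along world x from 250 mm nearer to 250 mm farther than this point

How it is judged:
On the way, in this order (a step that is already met when the one before it is completed fails the run):
1. both short vents' caps are home while the long vent's cap is still on (value of joint each of short_vent_a_cap, short_vent_b_cap below 0.002 m and value of joint long_vent_cap below 0.004 m), for 0.2 s.
2. the long vent's cap is out at its stop (value of joint long_vent_cap above 0.036 m), for 0.2 s.
At the end, for the whole second after the job is handed in: both short vents' caps are home (within 2 mm), the long vent's cap is out at its 40 mm stop (within 4 mm), and the bystanders stand upright where they stood (value of joint each of short_vent_a_cap, short_vent_b_cap below 0.002 m and value of joint long_vent_cap above 0.036 m and angle between each of mirror_mount, dropper_bottle, beam_block, lens_tube, iris_mount, laser_module's own z axis and vertical below 0.15 rad); the robot touches nothing.
It fails at once if the long vent's cap is more than 4 mm out while a short vent's cap is more than 2 mm out (value of joint long_vent_cap above 0.004 m and value of joint any of short_vent_a_cap, short_vent_b_cap above 0.002 m).
It fails at once if a bystander is moved by more than 15 mm or tipped (distance of any of mirror_mount, dropper_bottle, beam_block, lens_tube, iris_mount, laser_module from where it was at the start of the episode above 0.015 m or angle between any of mirror_mount, dropper_bottle, beam_block, lens_tube, iris_mount, laser_module's own z axis and vertical above 0.3 rad).
It also fails if it takes over 59 s, if anything falls off the work surface, if the arm or the gripper's body presses on something with over 40 N, if the wrist force passes 120 N, or if a joint passes its speed limit or range.

### The arm

A 6-joint arm with a two-finger parallel gripper is mounted at the origin on a cart in front of the work surface, level with it; the furniture and walls round the work are solid. World frame = base frame: x ahead of the robot, y to its left, z up, the work surface at z = 0. Lengths are in m, angles in rad, forces in N, time in s.
With the tool pointing down it reaches from about 0.3 to 0.875 m from the base axis. Payload 6.4 kg.
Tool frame: the origin (TCP) lies at the centre of the arm's flange, where the gripper is bolted on; the fingertips stand 173 mm ahead of it and the grasp point (between the pads) lies 155 mm ahead of it (ctrl.pinch_z is the distance from the TCP to the grasp point, in m); z points along the fingers, y is the direction in which the jaws open and shut (so a half turn about z gives the same grasp; the last joint's range is limited). The gripper opens to 85 mm and grips with 20 to 120 N. Pads are 22 mm wide; open, the fingers measure 114 mm over their backs; the gripper's body (76 mm by 85 mm) begins 54 mm behind the grasp point. The pads swing forward as they close: fully open they stand 13 mm farther back than shut.
Start: joints at [0.905, 0.181, 1.607, -0, 1.354, -0.206], TCP at [0.255, 0.515, 0.405] pointing down, gripper open.
Joint ranges: [-2.99, 2.99], [-0.89, 2.07], [0.3, 2.58], [-1.14, 4.28], [0, 2.63], [-3.12, 3.12]. Speed limits (rad/s): [2.57, 2.57, 3.01, 3.14, 3.14, 3.14].

### API

Orientations are given as a unit quaternion [w, x, y, z].
In Python, from bench import ctrl gives the robot as it stands.
- The arm moves only by the tool drive_tool, never from a script. Its argument "commands" is a list that holds one entry, the list of rows, each a list of 7 numbers: the shift along the tool's x, y, z in units of 50 mm (1.0 is 50 mm), then the turn, a rotation vector about the tool's x, y, z in units of 8 degrees (1.0 is 8 degrees), then the closure in counts, from 0 (fully open) to 255 (shut). A call has 1 to 10 rows; each row shifts and turns the commanded pose from where the row before left it, along the tool's axes as they then stand; what a row does not reach is not made up. A row lasts 1/10 s, in which the tool goes at most 50 mm and 8.59 degrees, less where a joint would pass 70% of its speed; a pose out of reach is approached as far as the arm can. A call is refused whole if a number of a shift passes 1 or a number of a turn 1, either way. A call with a gripper value outside its range is refused whole. The fingers move at their own pace and stop on an object; the grip force is fixed at half the most. Time passes only in rows, so rows that do not move let the fingers close. It gives the time, the measured TCP pose, the force and the opening at its end, in the units of the state.
- ctrl.get_obs(): the state, without advancing time (a new reading comes with each control period).
- ctrl.camera(name): name is "side" or "top"; returns a dict with "pixels" (400x640x3 uint8, red, green, blue), "depth" (400x640 float32, m along the optical axis (not along the pixel's ray), 0 where there is no reading), "intrinsics" (3x3 intrinsics, pixels), "R" (3x3) and "t" (3): a world point X has camera coordinates R X + t. Camera axes: x right, y down, z forward; pixel columns grow to the right and rows downward; lengths in m; the calibration is good to about 2 mm. A picture is of the moment at which its call begins.
- ctrl.hand_in(): hands the job in, once; it reports no verdict.
The state is a dict: "time_s": time; "q": joint angles; "dq": joint speeds; "joint_efforts": joint torques, N m; "eef_pos": TCP position; "eef_rot": TCP orientation; "wrist_force": force on the tool from outside, world axes, zero at the start; "torque": the same for the moment, N m; "opening": opening from 0.0 (shut) to 1.0 (fully open).
Only numpy, scipy, OpenCV 4.12 (cv2) and the standard library are available. Lean on these libraries where they do the work, as an engineer would, in place of code of your own. Each camera call takes 0.05 s, during which the arm holds its last target. There are 200 camera calls.

## Working session

There is one attempt and no reset: what is moved stays moved. The work goes in short steps, Python scripts to look and compute and a tool call to move; the robot and the scene stay as the last step left them, time stands still between calls to the robot, and variables do not carry over. Pictures are saved under pics/ and viewed, about 8 in all and at most 12, crops included, and the job is handed in when it is done.

Besides the shell and the picture viewer there is one more tool, called after "Request:" as name(argument=value, ...), one argument or row to a line, values as JSON. drive_tool: Moves the arm, as the interface text tells. Its arguments: {"type":"object","properties":{"commands":{"type":"array","items":{"type":"array","items":{"type":"array","items":{"type":"number"}}}}},"required":["commands"]}

```bash
ls; mkdir -p pics; python3 - <<'E'
from bench import ctrl
import numpy as np,cv2
for n in("top","side"):
    c=ctrl.camera(n); np.savez(n+"0.npz",**c); cv2.imwrite(f"pics/{n}0.png",c["pixels"][:,:,::-1])
    print(n,c["intrinsics"].round(1).tolist(),c["R"].round(3).tolist(),(-c["R"].T@c["t"]).round(3))
o=ctrl.get_obs();print(o)
E
```

```text
pics
top [[361.3, 0.0, 321.3], [0.0, 361.3, 198.3], [0.0, 0.0, 1.0]] [[-0.017, -1.0, -0.003], [-0.983, 0.018, -0.182], [0.182, -0.0, -0.983]] [ 0.362 -0.012  1.15 ]
side [[437.9, 0.0, 320.8], [0.0, 437.9, 188.7], [0.0, 0.0, 1.0]] [[-0.927, -0.376, -0.008], [-0.148, 0.386, -0.91], [0.345, -0.842, -0.414]] [0.1   1.101 0.672]
{'time_s': 0.1, 'q': array([ 9.04716873e-01,  1.81439435e-01,  1.60788887e+00, -1.10163250e-05,
        1.35379394e+00, -2.06294230e-01]), 'dq': array([-1.73494992e-03, -2.12372273e-03, -6.29543261e-04,  1.63356935e-03,
       -1.14297588e-03, -5.40102921e-05]), 'joint_efforts': array([ 5.00196511e-04, -4.45870292e+01, -3.52242637e+01, -2.84376283e-04,
        4.10264300e-03, -8.54682503e-05]), 'eef_pos': array([0.25500134, 0.51511421, 0.40389865]), 'eef_rot': array([-3.18240994e-04,  2.27871737e-01,  9.73690858e-01, -6.95458870e-04]), 'wrist_force': array([ 0.99168905,  0.12538214, -0.81529352]), 'torque': array([-0.00096976,  0.02979533,  0.02077727]), 'opening': 0.9993912899264293}
```

View pics/top0.png

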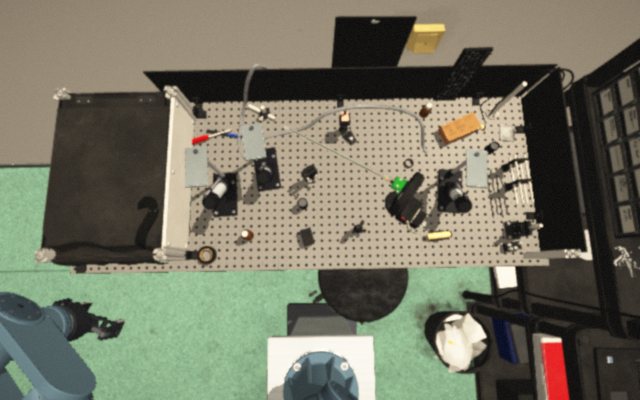

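View pics/side0.png

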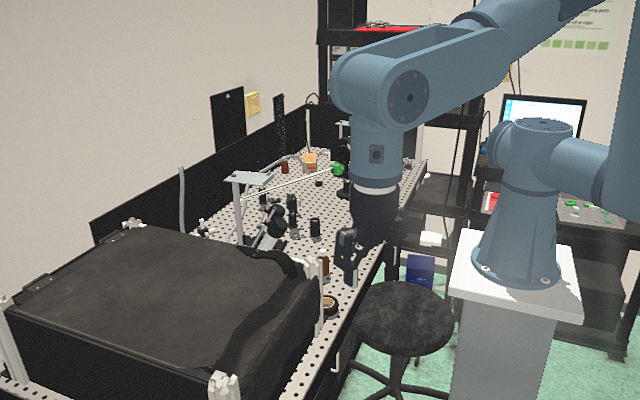

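The top view shows three vents: left (plate 195,168), middle (plate 252,140) and right (plate 476,167). The stage is at about (405,200), the wall at x≈178 and the bystanders along the front. Next I'll get heights from the depth.

```bash
cat > h.py <<'E'
import numpy as np,cv2
def cloud(c):
    K,R,t=c["intrinsics"],c["R"],c["t"];d=c["depth"]
    v,u=np.mgrid[:d.shape[0],:d.shape[1]]
    P=np.stack([(u-K[0,2])/K[0,0]*d,(v-K[1,2])/K[1,1]*d,d],-1)
    P=(P-t)@R; P[d==0]=np.nan; return P
E
python3 - <<'E'
import numpy as np,cv2
from h import *
c=np.load("top0.npz");P=cloud(c)
for n,(u0,u1,v0,v1) in dict(L=(180,215,140,195),M=(235,272,118,165),R=(460,492,140,195)).items():
    Q=P[v0:v1,u0:u1].reshape(-1,3); z=Q[:,2]
    m=(z>.19)&(z<.31)
    S=Q[m]; md=np.median(S[:,2]); S=S[abs(S[:,2]-md)<.008]
    r=cv2.minAreaRect((S[:,:2]*1000).astype(np.float32))
    print(n,len(S),"z",md.round(4),S.mean(0).round(4),r)
# bystanders / stage clouds: list connected components above table
z=P[...,2]; m=((z>.012)&(z<.5)&(P[...,0]>.3)&(P[...,0]<.85)&(P[...,1]<.45)&(P[...,1]>-.7)).astype(np.uint8)
n,l,s,ce=cv2.connectedComponentsWithStats(m)
for i in range(1,n):
    if s[i,4]>15:
        Q=P[l==i]; print(s[i].tolist(),np.nanmin(Q,0).round(3),np.nanmax(Q,0).round(3))
a=c["pixels"][100:280,150:550,::-1]; cv2.imwrite("pics/topc.png",cv2.resize(a,None,fx=2,fy=2,interpolation=cv2.INTER_CUBIC))
E
```

```text
L 900 z 0.2768 [0.6104 0.2999 0.277 ] ((610.033935546875, 300.02093505859375), (104.38313293457031, 56.955169677734375), 3.2450733184814453)
M 733 z 0.2201 [0.6937 0.1684 0.2202] ((693.5144653320312, 168.63833618164062), (103.09385681152344, 55.71711349487305), 8.473422050476074)
R 773 z 0.2122 [ 0.6097 -0.4279  0.2124] ((609.6878051757812, -428.495849609375), (57.23513412475586, 104.19501495361328), 82.88780212402344)
[513, 86, 75, 173, 7434] [ 0.371 -0.7    0.012] [ 0.85  -0.61   0.209]
[146, 97, 88, 167, 7115] [0.376 0.27  0.012] [0.85  0.45  0.288]
[284, 106, 147, 128, 2697] [ 0.447 -0.351  0.012] [0.85  0.108 0.218]
[488, 108, 11, 10, 35] [ 0.838 -0.599  0.012] [ 0.85  -0.573  0.058]
[420, 110, 11, 7, 43] [ 0.842 -0.372  0.012] [ 0.849 -0.346  0.056]
[439, 112, 47, 32, 751] [ 0.749 -0.553  0.012] [ 0.847 -0.404  0.042]
[240, 123, 28, 39, 758] [0.64  0.134 0.012] [0.821 0.253 0.23 ]
[500, 125, 15, 16, 165] [ 0.756 -0.653  0.012] [ 0.81  -0.605  0.021]
[447, 141, 53, 48, 1019] [ 0.556 -0.58   0.012] [ 0.742 -0.395  0.223]
[504, 154, 30, 51, 617] [ 0.534 -0.64   0.012] [ 0.684 -0.594  0.103]
[256, 162, 23, 23, 332] [0.598 0.127 0.012] [0.697 0.195 0.157]
[301, 164, 19, 20, 232] [ 0.608 -0.006  0.02 ] [0.662 0.049 0.106]
[442, 180, 31, 34, 554] [ 0.502 -0.449  0.012] [ 0.626 -0.398  0.153]
[298, 198, 10, 11, 88] [0.54  0.033 0.016] [0.569 0.06  0.057]
[355, 220, 11, 14, 85] [ 0.454 -0.145  0.026] [ 0.492 -0.113  0.118]
[241, 229, 13, 12, 106] [0.444 0.204 0.012] [0.475 0.236 0.071]
[300, 228, 15, 18, 185] [0.424 0.013 0.013] [0.477 0.056 0.034]
[427, 231, 25, 9, 156] [ 0.437 -0.414  0.012] [ 0.461 -0.34   0.031]
[504, 241, 19, 11, 136] [ 0.396 -0.631  0.012] [ 0.426 -0.58   0.037]
[197, 246, 19, 19, 179] [0.372 0.321 0.012] [0.427 0.377 0.023]
```

View pics/topc.png

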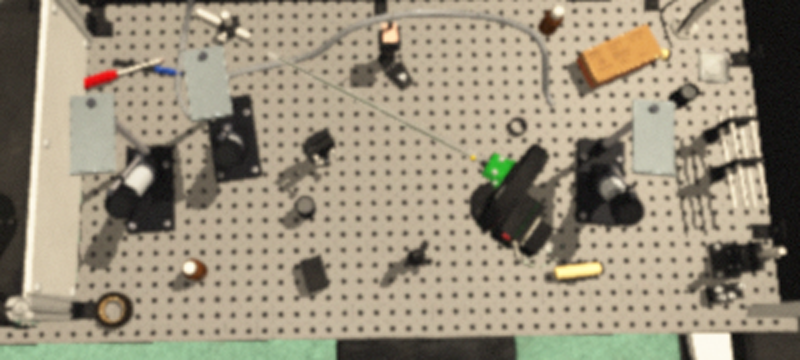

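Heights match: left is the long vent, middle is short A, right is short B. I'll check the cap frames against the cloud, plus the wall clearance.

```bash
cat >> h.py <<'E'
from scipy.spatial.transform import Rotation as Ro
# name: plate centre xy, plate centre local x, yaw deg, lean deg, home cap top local x,z
V=dict(L=((.6102,.3000),.0325,3.2,30,-.041,.173),A=((.6936,.1685),.0335,8.5,25,-.039,.116),B=((.6097,-.4282),.0325,-7.1,35,-.041,.108))
DX={k:np.zeros(2) for k in V}   # corrections in cap frame x,y
def capframe(k):
    p,px,yaw,lean,cx,cz=V[k]; Z=Ro.from_euler('z',yaw,degrees=True)
    o=np.r_[p,0]+Z.apply([cx-px,0,cz])
    R=(Z*Ro.from_euler('y',-lean,degrees=True)).as_matrix()  # cols x back/up,y,z out
    return o+R[:,:2]@DX[k],R
def plan(k,tip,dx=0,dy=0):
    """fingertip (173mm) at cap-frame point (dx,dy,tip) , tool z into cap; print turn & shift in tool units"""
    from bench import ctrl
    o,R=capframe(k); ob=ctrl.get_obs()
    T=np.c_[-R[:,0],R[:,1],-R[:,2]]
    tcp=o+R@[dx,dy,tip+.173]
    q=ob["eef_rot"]; C=Ro.from_quat([q[1],q[2],q[3],q[0]]); G=Ro.from_matrix(T)
    rv=np.degrees((C.inv()*G).as_rotvec())
    d=(tcp-ob["eef_pos"])
    print(k,"tcp target",tcp.round(4),"now",ob["eef_pos"].round(4),"t",round(ob["time_s"],2))
    print(" turn(8deg units, tool)",(rv/8).round(3)," shift in NEW tool frame(50mm)",(T.T@d/.05).round(3)," in current frame",(C.inv().apply(d)/.05).round(3))
    cf=R.T@(ob["eef_pos"]-o)-[0,0,.173]; print(" tip in cap frame mm",(cf*1000).round(1),"force cap frame",(R.T@ob["wrist_force"]).round(1),"open",round(ob["opening"],3))
E
python3 - <<'E'
from h import *
P=cloud(np.load("top0.npz")).reshape(-1,3);P=P[~np.isnan(P[:,0])]
S=cloud(np.load("side0.npz")).reshape(-1,3);S=S[~np.isnan(S[:,0])]
for k in V:
    o,R=capframe(k); print(k,"home top",o.round(4))
    for nm,C in(("top",P),("side",S)):
        q=(C-o)@R*1000
        m=(np.hypot(q[:,0],q[:,1])<26)&(q[:,2]>-8)&(q[:,2]<42)
        w=q[m]
        if len(w)<15: print(nm,len(w));continue
        z=np.median(w[np.hypot(w[:,0],w[:,1])<15,2]); f=w[(abs(w[:,2]-z)<4)]
        print(nm,len(w),"z",z.round(1),"centroid",f.mean(0).round(1),"lo",f.min(0).round(1),"hi",f.max(0).round(1))
w=P[(P[:,0]>.4)&(P[:,0]<.7)&(P[:,1]>.3)&(P[:,1]<.45)&(P[:,2]>.14)&(P[:,2]<.2)]
print("wall",np.percentile(w[:,1],[1,5,25,50]).round(3),np.percentile(w[:,2],[5,50,95]).round(3))
plan("A",.06);plan("A",.2)
E
```

```text
L home top [0.5368 0.2959 0.173 ]
top 181 z -0.1 centroid [ 0.2 -0.6 -0.4] lo [-20.3 -19.5  -4. ] hi [21.4 19.8  3.7]
side 207 z 1.1 centroid [-1.1  3.7  0.5] lo [-21.4 -21.6  -2.8] hi [25.6 22.7  3.4]
A home top [0.6219 0.1578 0.116 ]
top 185 z 14.8 centroid [ 0.6  0.4 14.7] lo [-19.1 -18.6  11.1] hi [20.  20.3 18.8]
side 162 z 16.2 centroid [-2.2  2.6 15.9] lo [-21.3 -21.7  12.2] hi [25.6 21.5 19.4]
B home top [ 0.5368 -0.4191  0.108 ]
top 235 z 31.3 centroid [ 1.2 -1.9 30.9] lo [-18.6 -23.5  27.5] hi [20.6 18.4 35.2]
side 0
wall [0.303 0.407 0.414 0.426] [0.147 0.172 0.186]
A tcp target [0.5245 0.1432 0.3272] now [0.255  0.5151 0.4039] t 0.1
 turn(8deg units, tool) [-0.96  -3.033 -4.283]  shift in NEW tool frame(50mm) [-3.187 -8.153  3.179]  in current frame [-8.131 -4.271  1.539]
 tip in cap frame mm [-159.3  407.6  219. ] force cap frame [ 0.6 -0.  -1.2] open 0.999
A tcp target [0.466  0.1345 0.4541] now [0.255  0.5151 0.4039] t 0.1
 turn(8deg units, tool) [-0.96  -3.033 -4.283]  shift in NEW tool frame(50mm) [-3.187 -8.153  0.379]  in current frame [-7.159 -4.951 -0.998]
 tip in cap frame mm [-159.3  407.6  219. ] force cap frame [ 0.6 -0.  -1.2] open 0.999
```

Request:
drive_tool(
  commands=[
    [[0, 0, -1, 0, 0, 0, 255], [0, 0, 0, -0.16, -0.505, -0.714, 255], [0, 0, 0, -0.16, -0.505, -0.714, 255], [0, 0, 0, -0.16, -0.505, -0.714, 255], [0, 0, 0, -0.16, -0.505, -0.714, 255], [0, 0, 0, -0.16, -0.505, -0.714, 255], [0, 0, 0, -0.16, -0.505, -0.714, 255]],
  ],
)

```text
time_s: 0.8
eef_pos: [0.255, 0.5153, 0.4542]
eef_rot: [0.217, -0.075, 0.973, 0.016]
wrist_force: [-0.1, -0.5, 0.8]
opening: -0.001
```

Request:
drive_tool(
  commands=[
    [[-0.277, -0.815, 0.128, 0, 0, 0, 255], [-0.277, -0.815, 0.128, 0, 0, 0, 255], [-0.277, -0.815, 0.128, 0, 0, 0, 255], [-0.277, -0.815, 0.128, 0, 0, 0, 255], [-0.277, -0.815, 0.128, 0, 0, 0, 255], [-0.277, -0.815, 0.128, 0, 0, 0, 255], [-0.277, -0.815, 0.128, 0, 0, 0, 255], [-0.277, -0.815, 0.128, 0, 0, 0, 255], [-0.277, -0.815, 0.128, 0, 0, 0, 255], [-0.277, -0.815, 0.128, 0, 0, 0, 255]],
  ],
)

```text
time_s: 1.8
eef_pos: [0.4666, 0.1331, 0.4547]
eef_rot: [0.216, -0.072, 0.974, 0.017]
wrist_force: [0.9, 0.8, 0.6]
opening: -0.001
```

```bash
python3 -c "
from h import *
plan('A',.2);plan('A',.035)"
```

```text
A tcp target [0.466  0.1345 0.4541] now [0.4666 0.1331 0.4547] t 1.8
 turn(8deg units, tool) [ 0.008  0.005 -0.004]  shift in NEW tool frame(50mm) [0.013 0.029 0.007]  in current frame [0.013 0.029 0.007]
 tip in cap frame mm [  0.6  -1.4 200.4] force cap frame [1.2 0.6 0.1] open -0.001
A tcp target [0.535  0.1448 0.3045] now [0.4666 0.1331 0.4547] t 1.8
 turn(8deg units, tool) [ 0.008  0.005 -0.004]  shift in NEW tool frame(50mm) [0.013 0.029 3.307]  in current frame [0.015 0.025 3.307]
 tip in cap frame mm [  0.6  -1.4 200.4] force cap frame [1.2 0.6 0.1] open -0.001
```

Request:
drive_tool(
  commands=[
    [[0, 0.03, 0.6, 0, 0, 0, 255], [0, 0, 0.6, 0, 0, 0, 255], [0, 0, 0.6, 0, 0, 0, 255], [0, 0, 0.6, 0, 0, 0, 255], [0, 0, 0.6, 0, 0, 0, 255], [0, 0, 0.2, 0, 0, 0, 255], [0, 0, 0.1, 0, 0, 0, 255], [0, 0, 0.1, 0, 0, 0, 255], [0, 0, 0.1, 0, 0, 0, 255], [0, 0, 0.1, 0, 0, 0, 255]],
  ],
)

```text
time_s: 2.8
eef_pos: [0.5418, 0.1479, 0.2927]
eef_rot: [0.217, -0.072, 0.973, 0.017]
wrist_force: [-0.9, 0.1, 0.3]
opening: -0.005
```

```bash
python3 -c "
from h import *
plan('A',0)"
```

```text
A tcp target [0.5496 0.147  0.2728] now [0.5418 0.1479 0.2927] t 2.8
 turn(8deg units, tool) [ 0.007  0.021 -0.002]  shift in NEW tool frame(50mm) [ 0.031 -0.041  0.426]  in current frame [ 0.033 -0.041  0.425]
 tip in cap frame mm [ 1.6  2.  21.3] force cap frame [-0.7  0.3  0.6] open -0.005
```

Request:
drive_tool(
  commands=[
    [[0.02, -0.03, 0.08, 0, 0, 0, 255], [0, 0, 0.08, 0, 0, 0, 255], [0, 0, 0.06, 0, 0, 0, 255], [0, 0, 0.06, 0, 0, 0, 255], [0, 0, 0.06, 0, 0, 0, 255], [0, 0, 0, 0, 0, 0, 255]],
  ],
)

```text
time_s: 3.4
eef_pos: [0.548, 0.1473, 0.2757]
eef_rot: [0.216, -0.072, 0.974, 0.017]
wrist_force: [-0.6, 1.3, -0.2]
opening: 0.003
```

```bash
python3 -c "
from h import *
plan('A',0)"
```

```text
A tcp target [0.5496 0.147  0.2728] now [0.548  0.1473 0.2757] t 3.4
 turn(8deg units, tool) [ 0.008  0.006 -0.004]  shift in NEW tool frame(50mm) [-0.002 -0.01   0.065]  in current frame [-0.002 -0.01   0.065]
 tip in cap frame mm [-0.1  0.5  3.2] force cap frame [-0.4  1.4 -0. ] open 0.003
```

Request:
drive_tool(
  commands=[
    [[0, 0, 0.04, 0, 0, 0, 255], [0, 0, 0.04, 0, 0, 0, 255]],
  ],
)

```text
time_s: 3.6
eef_pos: [0.5495, 0.1475, 0.2728]
eef_rot: [0.216, -0.072, 0.974, 0.017]
wrist_force: [-25.5, -6.4, 32.9]
opening: -0.001
```

Request:
drive_tool(
  commands=[
    [[0, 0, 0.04, 0, 0, 0, 255]],
  ],
)

```text
time_s: 3.7
eef_pos: [0.5499, 0.1477, 0.2727]
eef_rot: [0.215, -0.073, 0.974, 0.016]
wrist_force: [-42.0, -11.1, 51.9]
opening: -0.001
```

```bash
python3 - <<'E'
from h import *
plan('A',0)
from bench import ctrl
c=ctrl.camera("side");cv2.imwrite("pics/s1.png",cv2.resize(c["pixels"][100:280,180:420,::-1],None,fx=3,fy=3,interpolation=cv2.INTER_CUBIC))
E
```

```text
A tcp target [0.5496 0.147  0.2728] now [0.5499 0.1477 0.2727] t 3.7
 turn(8deg units, tool) [ 0.007 -0.005  0.007]  shift in NEW tool frame(50mm) [ 0.006 -0.012 -0.006]  in current frame [ 0.006 -0.012 -0.006]
 tip in cap frame mm [ 0.3  0.6 -0.3] force cap frame [-17.2  -4.8  65.3] open -0.001
```

View pics/s1.png

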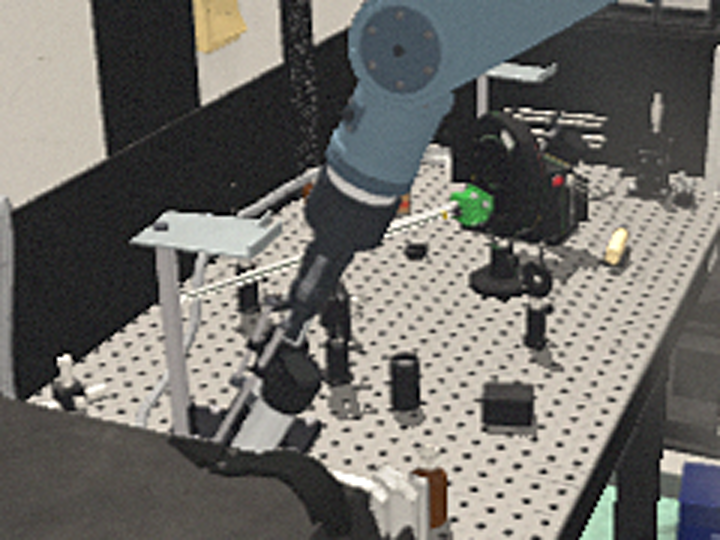

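Force 65 N at depth -0.3 mm: A is home. Back off.

Request:
drive_tool(
  commands=[
    [[0, 0, -0.2, 0, 0, 0, 255], [0, 0, -0.6, 0, 0, 0, 255], [0, 0, -0.8, 0, 0, 0, 255], [0, 0, -0.9, 0, 0, 0, 255], [0, 0, -0.9, 0, 0, 0, 255], [0, 0, -0.9, 0, 0, 0, 255], [0, 0, 0, 0, 0, 0, 255]],
  ],
)

```text
time_s: 4.45
eef_pos: [0.4601, 0.1342, 0.4721]
eef_rot: [0.222, -0.073, 0.972, 0.017]
wrist_force: [0.8, 0.1, 1.1]
opening: -0.002
```

```bash
python3 - <<'E'
from h import *
from bench import ctrl
plan('A',0.2); plan('B',.2)
P=cloud(ctrl.camera("top"))
st=P[150:235,375:435].reshape(-1,3);st=st[st[:,2]>.03];print("stage",np.nanpercentile(st,[1,50,99],axis=0).round(3))
P=P.reshape(-1,3);o,R=capframe('A');q=(P-o)@R*1000
w=q[(np.hypot(q[:,0],q[:,1])<15)&(q[:,2]>-20)&(q[:,2]<42)];print(len(w),np.percentile(w[:,2],[10,50,90]))
E
```

```text
A tcp target [0.466  0.1345 0.4541] now [0.4601 0.1342 0.4721] t 4.45
 turn(8deg units, tool) [0.002 0.09  0.004]  shift in NEW tool frame(50mm) [ 0.047 -0.011  0.377]  in current frame [ 0.051 -0.011  0.377]
 tip in cap frame mm [  2.3   0.6 218.9] force cap frame [ 1.2 -0.   0.6] open -0.002
B tcp target [ 0.3245 -0.3927  0.4135] now [0.4601 0.1342 0.4721] t 4.45
 turn(8deg units, tool) [ 0.989 -1.153  1.688]  shift in NEW tool frame(50mm) [  1.811 -10.792   0.163]  in current frame [  4.335 -10.018  -0.787]
 tip in cap frame mm [ 90.5 539.6 208.1] force cap frame [1.3 0.2 0.4] open -0.002
stage [[ 0.452 -0.308  0.089]
 [ 0.526 -0.25   0.16 ]
 [ 0.628 -0.183  0.214]]
80 [-2.50381158 -0.22835277  2.67091469]
```

Request:
drive_tool(
  commands=[
    [[0, 0, 0, 0.33, -0.384, 0.563, 255], [0, 0, 0, 0.33, -0.384, 0.563, 255], [0, 0, 0, 0.33, -0.384, 0.563, 255], [0.15, -0.9, 0, 0, 0, 0, 255], [0.15, -0.9, 0, 0, 0, 0, 255], [0.15, -0.9, 0, 0, 0, 0, 255], [0.15, -0.9, 0, 0, 0, 0, 255], [0.15, -0.9, 0, 0, 0, 0, 255], [0.15, -0.9, 0, 0, 0, 0, 255], [0.15, -0.9, 0, 0, 0, 0, 255]],
  ],
)

```text
time_s: 5.5
eef_pos: [0.3772, -0.1748, 0.4348]
eef_rot: [0.294, 0.06, 0.954, -0.019]
wrist_force: [1.0, -0.3, 0.0]
opening: 0.005
```

Request:
drive_tool(
  commands=[
    [[0.15, -0.9, 0, 0, 0, 0, 255], [0.15, -0.9, 0, 0, 0, 0, 255], [0.15, -0.9, 0, 0, 0, 0, 255], [0.15, -0.9, 0, 0, 0, 0, 255], [0.15, -0.9, 0, 0, 0, 0, 255], [0, 0, 0, 0, 0, 0, 255], [0, 0, 0, 0, 0, 0, 255]],
  ],
)

```text
time_s: 6.2
eef_pos: [0.319, -0.3933, 0.4134]
eef_rot: [0.294, 0.061, 0.954, -0.017]
wrist_force: [-0.1, -0.2, -0.7]
opening: 0.004
```

```bash
python3 - <<'E'
from h import *
plan('B',0.045)
E
```

```text
B tcp target [ 0.4127 -0.4037  0.2866] now [ 0.319  -0.3933  0.4134] t 6.2
 turn(8deg units, tool) [ 0.003 -0.099 -0.026]  shift in NEW tool frame(50mm) [-0.09   0.026  3.158]  in current frame [-0.133  0.025  3.157]
 tip in cap frame mm [ -4.5  -1.3 202.9] force cap frame [-0.4 -0.2 -0.5] open 0.004
```

Request:
drive_tool(
  commands=[
    [[-0.09, 0, 0.5, 0, -0.1, 0, 255], [0, 0, 0.6, 0, 0, 0, 255], [0, 0, 0.6, 0, 0, 0, 255], [0, 0, 0.6, 0, 0, 0, 255], [0, 0, 0.5, 0, 0, 0, 255], [0, 0, 0.35, 0, 0, 0, 255], [0, 0, 0, 0, 0, 0, 255]],
  ],
)

```text
time_s: 6.9
eef_pos: [0.4137, -0.4019, 0.2865]
eef_rot: [0.3, 0.058, 0.952, -0.017]
wrist_force: [-0.3, 0.4, -0.5]
opening: 0.003
```

```bash
python3 - <<'E'
from h import *
plan('B',0)
E
```

```text
B tcp target [ 0.4383 -0.4069  0.2497] now [ 0.4137 -0.4019  0.2865] t 6.9
 turn(8deg units, tool) [ 0.025 -0.006  0.004]  shift in NEW tool frame(50mm) [ 0.012 -0.037  0.89 ]  in current frame [ 0.012 -0.04   0.89 ]
 tip in cap frame mm [ 0.6  1.9 44.5] force cap frame [-0.5  0.4 -0.2] open 0.003
```

Press: about 42 mm, then small steps.

Request:
drive_tool(
  commands=[
    [[0, -0.05, 0.12, 0, 0, 0, 255], [0, 0, 0.12, 0, 0, 0, 255], [0, 0, 0.12, 0, 0, 0, 255], [0, 0, 0.12, 0, 0, 0, 255], [0, 0, 0.12, 0, 0, 0, 255], [0, 0, 0.12, 0, 0, 0, 255], [0, 0, 0.12, 0, 0, 0, 255]],
  ],
)

```text
time_s: 7.6
eef_pos: [0.4369, -0.4104, 0.2553]
eef_rot: [0.302, 0.059, 0.951, -0.02]
wrist_force: [-1.2, 2.2, 4.7]
opening: -0.001
```

Request:
drive_tool(
  commands=[
    [[0, 0, 0.04, 0, 0, 0, 255], [0, 0, 0.04, 0, 0, 0, 255]],
  ],
)

```text
time_s: 7.8
eef_pos: [0.4391, -0.4106, 0.2519]
eef_rot: [0.301, 0.059, 0.951, -0.02]
wrist_force: [-0.2, 1.9, 4.8]
opening: -0.004
```

```bash
python3 - <<'E'
from h import *
plan('B',0)
E
```

```text
B tcp target [ 0.4383 -0.4069  0.2497] now [ 0.4391 -0.4106  0.2519] t 7.8
 turn(8deg units, tool) [-0.015  0.021  0.006]  shift in NEW tool frame(50mm) [0.046 0.072 0.022]  in current frame [0.046 0.073 0.021]
 tip in cap frame mm [ 2.3 -3.6  1.1] force cap frame [2.4 1.9 4.2] open -0.004
```

Request:
drive_tool(
  commands=[
    [[0, 0, 0.03, 0, 0, 0, 255], [0, 0, 0.03, 0, 0, 0, 255]],
  ],
)

```text
time_s: 8.0
eef_pos: [0.44, -0.411, 0.251]
eef_rot: [0.301, 0.058, 0.952, -0.02]
wrist_force: [-33.2, 15.3, 37.8]
opening: 0.0
```

Request:
drive_tool(
  commands=[
    [[0, 0, 0.03, 0, 0, 0, 255]],
  ],
)

```text
time_s: 8.1
eef_pos: [0.4402, -0.4111, 0.2509]
eef_rot: [0.301, 0.057, 0.952, -0.02]
wrist_force: [-50.8, 22.3, 51.9]
opening: 0.0
```

```bash
python3 - <<'E'
from h import *
plan('B',0)
E
```

```text
B tcp target [ 0.4383 -0.4069  0.2497] now [ 0.4402 -0.4111  0.2509] t 8.1
 turn(8deg units, tool) [-0.005  0.017  0.026]  shift in NEW tool frame(50mm) [ 0.053  0.08  -0.009]  in current frame [ 0.052  0.08  -0.009]
 tip in cap frame mm [ 2.6 -4.  -0.5] force cap frame [-13.8  15.8  73. ] open 0.0
```

Firm stop at -0.5 mm. Back off and check B and bystanders.

Request:
drive_tool(
  commands=[
    [[0, 0, -0.2, 0, 0, 0, 255], [0, 0, -0.6, 0, 0, 0, 255], [0, 0, -0.8, 0, 0, 0, 255], [0, 0, -0.9, 0, 0, 0, 255], [0, 0, -0.9, 0, 0, 0, 255], [0, 0, -0.9, 0, 0, 0, 255], [0, 0, 0, 0, 0, 0, 255]],
  ],
)

```text
time_s: 8.8
eef_pos: [0.3172, -0.3964, 0.4295]
eef_rot: [0.303, 0.059, 0.951, -0.025]
wrist_force: [0.5, -1.0, 0.6]
opening: 0.001
```

```bash
python3 - <<'E'
from h import *
from bench import ctrl
plan('B',0.2); plan('L',.2)
P=cloud(ctrl.camera("top")).reshape(-1,3)
for k in V:
    o,R=capframe(k);q=(P-o)@R*1000
    w=q[(np.hypot(q[:,0],q[:,1])<15)&(q[:,2]>-20)&(q[:,2]<42)];print(k,len(w),np.percentile(w[:,2],[10,50,90]) if len(w) else 0)
E
```

```text
B tcp target [ 0.3245 -0.3927  0.4135] now [ 0.3172 -0.3964  0.4295] t 8.8
 turn(8deg units, tool) [-0.082  0.044  0.029]  shift in NEW tool frame(50mm) [0.073 0.091 0.339]  in current frame [0.075 0.095 0.338]
 tip in cap frame mm [  3.7  -4.6 217. ] force cap frame [ 0.9 -0.9  0.1] open 0.001
L tcp target [0.3506 0.2855 0.496 ] now [ 0.3172 -0.3964  0.4295] t 8.8
 turn(8deg units, tool) [-0.779  0.66  -1.059]  shift in NEW tool frame(50mm) [-1.901 13.578 -0.438]  in current frame [ 1.0000e-02  1.3595e+01 -1.8330e+00]
 tip in cap frame mm [ -95.1 -678.9  178.1] force cap frame [ 0.7 -1.   0.3] open 0.001
L 87 [-2.20039851  0.07710776  2.28223643]
A 82 [-2.3046466  -0.30258217  2.24984956]
B 72 [-2.51213561  0.30465658  2.37202819]
```

Request:
drive_tool(
  commands=[
    [[0, 0, -0.4, -0.39, 0.33, -0.53, 255], [0, 0, 0, -0.39, 0.33, -0.53, 255], [-0.12, 0.85, 0, 0, 0, 0, 255], [-0.12, 0.85, 0, 0, 0, 0, 255], [-0.12, 0.85, 0, 0, 0, 0, 255], [-0.12, 0.85, 0, 0, 0, 0, 255], [-0.12, 0.85, 0, 0, 0, 0, 255], [-0.12, 0.85, 0, 0, 0, 0, 255], [-0.12, 0.85, 0, 0, 0, 0, 255], [-0.12, 0.85, 0, 0, 0, 0, 255]],
  ],
)

```text
time_s: 9.85
eef_pos: [0.3286, -0.0505, 0.4664]
eef_rot: [0.257, -0.026, 0.966, 0.013]
wrist_force: [-0.2, 0.0, -0.4]
opening: -0.002
```

Request:
drive_tool(
  commands=[
    [[-0.12, 0.85, 0, 0, 0, 0, 0], [-0.12, 0.85, 0, 0, 0, 0, 0], [-0.12, 0.85, 0, 0, 0, 0, 0], [-0.12, 0.85, 0, 0, 0, 0, 0], [-0.12, 0.85, 0, 0, 0, 0, 0], [-0.12, 0.85, 0, 0, 0, 0, 0], [-0.12, 0.85, 0, 0, 0, 0, 0], [-0.12, 0.85, 0, 0, 0, 0, 0], [0, 0, 0, 0, 0, 0, 0], [0, 0, 0, 0, 0, 0, 0]],
  ],
)

```text
time_s: 10.85
eef_pos: [0.35, 0.2908, 0.4928]
eef_rot: [0.256, -0.029, 0.966, 0.012]
wrist_force: [-0.4, 0.5, -0.5]
opening: 1.005
```

```bash
python3 - <<'E'
from h import *
plan('L',0.06)
E
```

```text
L tcp target [0.4205 0.2894 0.3748] now [0.35   0.2908 0.4928] t 10.85
 turn(8deg units, tool) [ 0.075 -0.044  0.012]  shift in NEW tool frame(50mm) [-0.037 -0.107  2.746]  in current frame [-0.054 -0.136  2.745]
 tip in cap frame mm [ -1.9   5.4 197.3] force cap frame [-0.6  0.5 -0.3] open 1.005
```

Request:
drive_tool(
  commands=[
    [[-0.04, -0.11, 0.5, 0.075, -0.045, 0, 0], [0, 0, 0.6, 0, 0, 0, 0], [0, 0, 0.6, 0, 0, 0, 0], [0, 0, 0.6, 0, 0, 0, 0], [0, 0, 0.45, 0, 0, 0, 0], [0, 0, 0, 0, 0, 0, 0]],
  ],
)

```text
time_s: 11.45
eef_pos: [0.4215, 0.286, 0.3732]
eef_rot: [0.258, -0.024, 0.966, 0.006]
wrist_force: [-0.4, 1.3, -0.0]
opening: 1.003
```

```bash
python3 - <<'E'
from h import *
plan('L',-.028)
E
```

```text
L tcp target [0.4644 0.2919 0.2986] now [0.4215 0.286  0.3732] t 11.45
 turn(8deg units, tool) [-0.03  -0.019 -0.03 ]  shift in NEW tool frame(50mm) [-1.000e-03  6.900e-02  1.723e+00]  in current frame [-0.006  0.076  1.723]
 tip in cap frame mm [-0.1 -3.4 58.2] force cap frame [-0.3  1.4  0.2] open 1.003
```

Request:
drive_tool(
  commands=[
    [[0, 0.07, 0.24, 0, 0, 0, 0], [0, 0, 0.25, 0, 0, 0, 0], [0, 0, 0.25, 0, 0, 0, 0], [0, 0, 0.25, 0, 0, 0, 0], [0, 0, 0.25, 0, 0, 0, 0], [0, 0, 0.24, 0, 0, 0, 0], [0, 0, 0.24, 0, 0, 0, 0], [0, 0, 0, 0, 0, 0, 0]],
  ],
)

```text
time_s: 12.25
eef_pos: [0.4646, 0.2938, 0.3006]
eef_rot: [0.259, -0.026, 0.965, 0.007]
wrist_force: [-0.3, -0.3, 0.0]
opening: 1.001
```

```bash
python3 - <<'E'
from h import *
plan('L',-.028)
from bench import ctrl
c=ctrl.camera("side");cv2.imwrite("pics/s2.png",cv2.resize(c["pixels"][140:290,200:420,::-1],None,fx=3,fy=3,interpolation=cv2.INTER_CUBIC))
E
```

```text
L tcp target [0.4644 0.2919 0.2986] now [0.4646 0.2938 0.3006] t 12.25
 turn(8deg units, tool) [-0.01   0.007 -0.018]  shift in NEW tool frame(50mm) [ 0.026 -0.039  0.032]  in current frame [ 0.026 -0.039  0.032]
 tip in cap frame mm [  1.3   1.9 -26.4] force cap frame [-0.3 -0.3  0.2] open 1.001
```

View pics/s2.png

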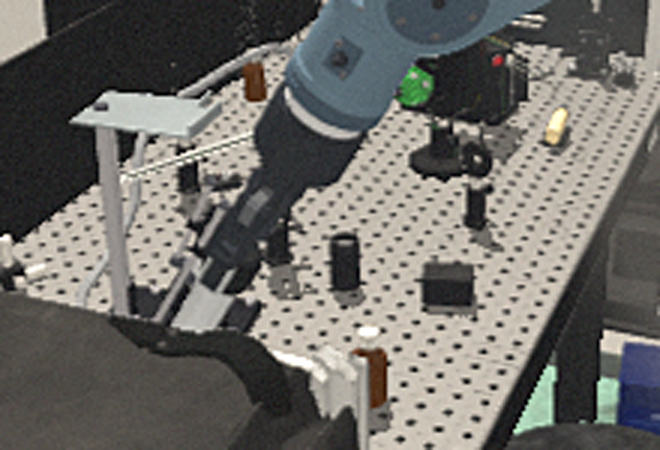

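The gripper straddles the long cap at about (235,245), tube below at (205,300), clear of the wall and plate. Close.

Request:
drive_tool(
  commands=[
    [[0.02, -0.03, 0, 0, 0, 0, 255], [0, 0, 0, 0, 0, 0, 255], [0, 0, 0, 0, 0, 0, 255], [0, 0, 0, 0, 0, 0, 255], [0, 0, 0, 0, 0, 0, 255], [0, 0, 0, 0, 0, 0, 255], [0, 0, 0, 0, 0, 0, 255]],
  ],
)

```text
time_s: 13.0
eef_pos: [0.4635, 0.293, 0.303]
eef_rot: [0.261, -0.026, 0.965, 0.008]
wrist_force: [-5.8, 1.3, 6.0]
opening: 0.474
```

Request:
drive_tool(
  commands=[
    [[0, 0, -0.08, 0, 0, 0, 255], [0, 0, -0.1, 0, 0, 0, 255], [0, 0, -0.1, 0, 0, 0, 255], [0, 0, -0.1, 0, 0, 0, 255], [0, 0, -0.1, 0, 0, 0, 255], [0, 0, -0.1, 0, 0, 0, 255], [0, 0, -0.08, 0, 0, 0, 255]],
  ],
)

```text
time_s: 13.7
eef_pos: [0.4472, 0.2921, 0.3311]
eef_rot: [0.261, -0.026, 0.965, 0.008]
wrist_force: [5.1, 5.9, -4.9]
opening: 0.469
```

```bash
python3 - <<'E'
from h import *
plan('L',.014)
E
```

```text
L tcp target [0.4435 0.2907 0.3349] now [0.4472 0.2921 0.3311] t 13.7
 turn(8deg units, tool) [ 0.009  0.039 -0.021]  shift in NEW tool frame(50mm) [ 0.028 -0.023 -0.106]  in current frame [ 0.027 -0.023 -0.106]
 tip in cap frame mm [1.4 1.2 8.7] force cap frame [ 2.2  5.6 -6.9] open 0.469
```

Request:
drive_tool(
  commands=[
    [[0, 0, -0.05, 0, 0, 0, 255], [0, 0, -0.05, 0, 0, 0, 255], [0, 0, -0.04, 0, 0, 0, 255]],
  ],
)

```text
time_s: 14.0
eef_pos: [0.4438, 0.2919, 0.3371]
eef_rot: [0.261, -0.026, 0.965, 0.008]
wrist_force: [3.8, 4.5, -4.4]
opening: 0.469
```

Request:
drive_tool(
  commands=[
    [[0, 0, -0.04, 0, 0, 0, 255], [0, 0, -0.03, 0, 0, 0, 255]],
  ],
)

```text
time_s: 14.2
eef_pos: [0.443, 0.2916, 0.338]
eef_rot: [0.262, -0.026, 0.965, 0.009]
wrist_force: [39.4, 14.0, -40.5]
opening: 0.471
```

```bash
python3 - <<'E'
from h import *
plan('L',.016)
E
```

```text
L tcp target [0.4425 0.2906 0.3367] now [0.443  0.2916 0.338 ] t 14.2
 turn(8deg units, tool) [ 0.016  0.045 -0.023]  shift in NEW tool frame(50mm) [ 0.023 -0.019  0.018]  in current frame [ 0.023 -0.019  0.018]
 tip in cap frame mm [ 1.1  1.  16.9] force cap frame [ 14.5  11.8 -55.1] open 0.471
```

Request:
drive_tool(
  commands=[
    [[0, 0, 0.02, 0, 0, 0, 255], [0, 0, 0, 0, 0, 0, 255], [0, 0, 0, 0, 0, 0, 255], [0, 0, 0, 0, 0, 0, 0], [0, 0, 0, 0, 0, 0, 0], [0, 0, 0, 0, 0, 0, 0], [0, 0, 0, 0, 0, 0, 0], [0, 0, 0, 0, 0, 0, 0]],
  ],
)

```text
time_s: 15.0
eef_pos: [0.4424, 0.2914, 0.3391]
eef_rot: [0.261, -0.026, 0.965, 0.008]
wrist_force: [-0.2, 0.3, -0.3]
opening: 0.998
```

Request:
drive_tool(
  commands=[
    [[0, 0, -0.2, 0, 0, 0, 0], [0, 0, -0.4, 0, 0, 0, 0], [0, 0, -0.6, 0, 0, 0, 0], [0, 0, -0.7, 0, 0, 0, 0], [0, 0, -0.7, 0, 0, 0, 0], [0, 0, -0.7, 0, 0, 0, 0], [0, 0, 0, 0, 0, 0, 0], [0, 0, 0, 0, 0, 0, 0]],
  ],
)

```text
time_s: 15.8
eef_pos: [0.3589, 0.2868, 0.4827]
eef_rot: [0.262, -0.026, 0.965, 0.008]
wrist_force: [-0.7, -0.4, -0.4]
opening: 0.998
```

```bash
python3 - <<'E'
from h import *
from bench import ctrl
plan('L',.2)
c=ctrl.camera("top");P=cloud(c).reshape(-1,3)
for k in V:
    o,R=capframe(k);q=(P-o)@R*1000
    w=q[(np.hypot(q[:,0],q[:,1])<15)&(q[:,2]>-20)&(q[:,2]<60)];print(k,len(w),np.percentile(w[:,2],[10,50,90]) if len(w) else 0)
a=c["pixels"][100:280,150:550,::-1]; cv2.imwrite("pics/end.png",cv2.resize(a,None,fx=2,fy=2,interpolation=cv2.INTER_CUBIC))
E
```

```text
L tcp target [0.3506 0.2855 0.496 ] now [0.3589 0.2868 0.4827] t 15.8
 turn(8deg units, tool) [ 0.009  0.047 -0.019]  shift in NEW tool frame(50mm) [ 0.012 -0.018 -0.314]  in current frame [ 0.01  -0.017 -0.314]
 tip in cap frame mm [  0.6   0.9 184.3] force cap frame [-0.8 -0.4  0. ] open 0.998
L 99 [37.17309179 39.70724937 41.93655438]
A 82 [-2.32432286 -0.04555371  2.53707966]
B 75 [-2.0522053  -0.37438947  1.90380333]
```

View pics/end.png

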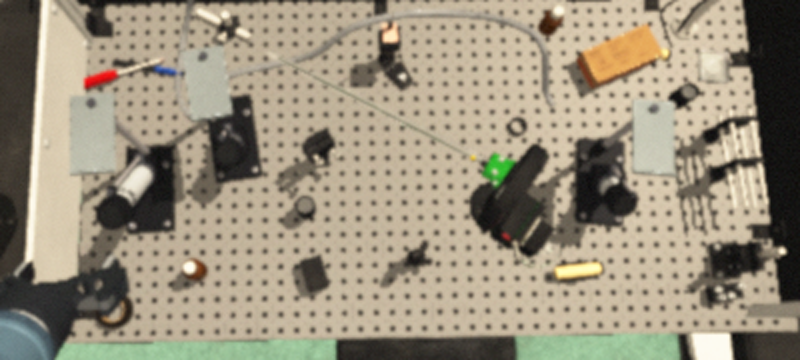

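The long cap at (115,208) is out 39.7 mm, the short caps are home and the bystanders are unmoved. The gripper is clear.

```bash
python3 -c "
from bench import ctrl
print(ctrl.hand_in())"
```

```text
the job is handed in; nothing more can be done
None
```

I pressed both short vents' caps home, A first and then B. Only after the depth check showed both closed, and the long vent still shut, did I pull the long vent's cap out to its stop. I then let go, backed off and handed the job in at about 16 s on the robot's clock, well under the 59 s limit.

| Cap | Last depth reading | At its stop |
|---|---|---|
| Short vent A | 0.0 mm | about 65 N while pressing |
| Short vent B | -0.4 mm | about 73 N while pressing |
| Long vent | 39.7 mm out | about 55 N while pulling |

In the last top view the bystanders look upright and where they started; I compared this by eye only. The wrist force was near zero and the gripper was clear of the caps.

One reading disagreed: the deflector plates measured about 10 mm below their stated tops. The cap positions worked out from them agreed with the depth images to about 2 mm, so I went ahead. No check failed.

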